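# Free the stuck overflow tube of the rinse trough

### The arm

A 6-joint arm with a two-finger parallel gripper is mounted at the origin on the work surface. World frame = base frame: x ahead of the robot, y to its left, z up, the work surface at z = 0. Lengths are in m, angles in rad, forces in N, time in s.
With the tool pointing down it reaches from about 0.3 to 0.875 m from the base axis. Payload 4.2 kg.
Tool frame: the origin (TCP) lies midway between the tips of the shut fingers; the grasp point (between the pads) lies 19 mm behind it (grasp_offset is the distance from the TCP to the grasp point, in m); z points along the fingers, y is the line along which they close (so a half turn about z gives the same grasp; the last joint's range is limited). The gripper opens to 85 mm and grips with 20 to 120 N. Pads are 22 mm wide; open, the fingers measure 114 mm over their backs; the gripper's body (76 mm by 85 mm) begins 54 mm behind the grasp point. The pads swing forward as they close: fully open they stand 13 mm farther back than shut.
Start: joints at [-1.244, 0.32, 1.565, -0, 1.257, -0.02], TCP at [0.195, -0.541, 0.231] pointing down, gripper open.
Joint ranges: [-3.11, 3.11], [-0.84, 2.01], [0.21, 2.61], [-1.34, 4.49], [0.05, 2.63], [-2.56, 2.56]. Speed limits (rad/s): [2.57, 2.57, 3.14, 3.14, 3.14, 3.14].

### API

Orientations are given as a 3x3 rotation matrix whose columns are the frame's x, y, z axes.
In Python, from station import observe, read_camera, close_job, cut_out, grasp_offset gives the robot as it stands.
- The arm moves only by the tool play_rows, never from a script. Its arguments are lists of equal length, an entry for each row: "delta_rot": the turn, a rotation vector about the tool's x, y, z in degrees, a list of three; "offset": the shift along the tool's x, y, z in mm, a list of three; "hand": the closure, from -1 (fully open) to 1 (shut). A call has 1 to 20 rows; each row is the pose to reach, as a shift and turn from the pose commanded when the call began, along the tool's axes at that moment; what a row does not reach only later rows make up. A row lasts 1/10 s, in which the tool goes at most 50 mm and 8.59 degrees, less where a joint would pass 70% of its speed; a pose out of reach is approached as far as the arm can. A call with a gripper value outside its range is refused whole. The fingers move at their own pace and stop on an object; "newtons" is the grip in N (left out, the last holds). Time passes only in rows, so rows that repeat a pose let the fingers close. It gives the time, the measured TCP pose, the force, the opening and the grip force at its end, in the units of the state.
- observe(): the state, without advancing time (a new reading comes with each control period).
- read_camera(name): name is "scene" or "top" or "wrist"; returns a dict with "frame" (400x640x3 uint8, red, green, blue), "fx", "fy", "cx", "cy" (pixels), "origin" and "rotation" of the camera in the world; the wrist camera has in their place "hand_eye" (4x4, takes a point from camera to tool coordinates, whose origin is the TCP and whose axes are the flange's). Camera axes: x right, y down, z forward; pixel columns grow to the right and rows downward; lengths in m; the calibration is good to about 2 mm. A picture is of the moment at which its call begins: read the wrist's pose just before it. There is no depth.
- close_job(): hands the job in; it is judged then, once.
Trained networks look in the newest picture that a camera, given by its name, has taken for a name from the list of things; names that differ only in an ending like _2 or _b are one class to them, and where a whole thing is asked for, a point or a joint stands for the part that bears it (a point fixed in the world has none). Each returns a list of dicts, best first, with "p" (0 to 1); they miss things now and then, are a little off and sometimes report something else, mostly with a low value. They report only what shows in the picture. A call takes as long as a camera call. They do not tell look-alikes from the thing itself.
- cut_out(name, camera): "pixels" (400x640 bool, what is visible of it) and "rect" ([left, top, right, bottom] in pixels, round what is visible of it).
The state is a dict: "clock": time; "qpos": joint angles; "joint_vel": joint speeds; "joint_torque": joint torques, N m; "tcp_pos": TCP position; "tcp_rot": TCP orientation; "wrist_force": force on the tool from outside, world axes, zero at the start; "wrist_torque": the same for the moment, N m; "grip_width": opening from 0.0 (shut) to 1.0 (fully open); "gripper_force": force on a finger pad.
Only numpy, scipy, OpenCV 4.12 (cv2) and the standard library are available. Lean on these libraries where they do the work, as an engineer would, in place of code of your own. Each camera call takes 0.05 s, during which the arm holds its last target. There are 200 camera calls.

### The job

The compartment of the rinse trough with the shortest of the three overflow tubes must be drained. Grip that shortest tube, rock it side to side towards its two stiff clips until both are pushed back and it comes free, without yanking; then raise it and finish while still holding it upright and still over its seat, its foot just clear of the tops of the clips (about 2 cm above them). Leave the other two tubes seated and do not disturb the other things.

Things in the scene. Friction and masses are not known exactly. Their poses are not given: they have to be found in the camera images.
- tube_short: The shortest of the three plain steel overflow tubes: an upright round tube 30 mm in diameter, 115 mm long. Origin: centre of its underside; z: along the tube, up. It stands in one of the three drain seats (it varies). Its foot (27 mm diameter) goes 14 mm into the seat; a collar 42 mm in diameter runs round it from 18 to 24 mm above its underside. The one to free; 0.15 to 0.3 kg. Pressing it on trough or clips with over 60 N is yanking.
- tube_mid: The middle of the three plain steel overflow tubes: an upright round tube 30 mm in diameter, 140 mm long. Origin: centre of its underside; z: along the tube, up. It stands in one of the three drain seats (it varies). Its foot (27 mm diameter) goes 14 mm into the seat; a collar 42 mm in diameter runs round it from 18 to 24 mm above its underside.
- tube_long: The longest of the three plain steel overflow tubes: an upright round tube 30 mm in diameter, 165 mm long. Origin: centre of its underside; z: along the tube, up. It stands in one of the three drain seats (it varies). Its foot (27 mm diameter) goes 14 mm into the seat; a collar 42 mm in diameter runs round it from 18 to 24 mm above its underside.
- trough: Fixed steel rinse trough, three open compartments side by side along its own y; 210 mm (x) by 420 mm (y), walls 55 mm high. Origin: centre of its underside; z up. A drain seat in the middle of each compartment has a black clip on its +y and -y side (tops 82 mm above the work surface) that overhangs the collar of the tube: a straight pull jams; with both clips out the tube lifts freely.
- seat0 (a point): Centre of the bottom of a drain seat, at y = -135 mm in the trough, 6 mm above the work surface; the underside of a seated tube is here. The hole is 29 mm wide and 14 mm deep, in the 20 mm thick floor.
- clip0a (a joint): Black clip on the +y side (of the trough) of seat0: how far it is pushed outward, m; 0 fully in (inner face 15.5 mm from the seat axis), 0.0075 fully out; it clears the collar from 0.0055. 24 mm wide along x. It slides stiffly (about 8 N) and stays where pushed (no spring). Leaning the seated tube 0.12 rad towards it pushes it out.
- clip0b (a joint): Black clip on the -y side (of the trough) of seat0: how far it is pushed outward, m; 0 fully in (inner face 15.5 mm from the seat axis), 0.0075 fully out; it clears the collar from 0.0055. 24 mm wide along x. It slides stiffly (about 8 N) and stays where pushed (no spring). Leaning the seated tube 0.12 rad towards it pushes it out.
- seat1 (a point): Centre of the bottom of a drain seat, at y = 0 mm in the trough, 6 mm above the work surface; the underside of a seated tube is here. The hole is 29 mm wide and 14 mm deep, in the 20 mm thick floor.
- clip1a (a joint): Black clip on the +y side (of the trough) of seat1: how far it is pushed outward, m; 0 fully in (inner face 15.5 mm from the seat axis), 0.0075 fully out; it clears the collar from 0.0055. 24 mm wide along x. It slides stiffly (about 8 N) and stays where pushed (no spring). Leaning the seated tube 0.12 rad towards it pushes it out.
- clip1b (a joint): Black clip on the -y side (of the trough) of seat1: how far it is pushed outward, m; 0 fully in (inner face 15.5 mm from the seat axis), 0.0075 fully out; it clears the collar from 0.0055. 24 mm wide along x. It slides stiffly (about 8 N) and stays where pushed (no spring). Leaning the seated tube 0.12 rad towards it pushes it out.
- seat2 (a point): Centre of the bottom of a drain seat, at y = 135 mm in the trough, 6 mm above the work surface; the underside of a seated tube is here. The hole is 29 mm wide and 14 mm deep, in the 20 mm thick floor.
- clip2a (a joint): Black clip on the +y side (of the trough) of seat2: how far it is pushed outward, m; 0 fully in (inner face 15.5 mm from the seat axis), 0.0075 fully out; it clears the collar from 0.0055. 24 mm wide along x. It slides stiffly (about 8 N) and stays where pushed (no spring). Leaning the seated tube 0.12 rad towards it pushes it out.
- clip2b (a joint): Black clip on the -y side (of the trough) of seat2: how far it is pushed outward, m; 0 fully in (inner face 15.5 mm from the seat axis), 0.0075 fully out; it clears the collar from 0.0055. 24 mm wide along x. It slides stiffly (about 8 N) and stays where pushed (no spring). Leaning the seated tube 0.12 rad towards it pushes it out.
- sponge: Bystander: a yellow sponge block, 35 x 70 x 25 mm, in the trough. Origin: centre of its underside.
- beaker: Bystander: a small steel beaker, 40 mm wide, 42 mm tall, in the trough. Origin: centre of its underside.
- spray_bottle: Bystander: a white bottle, 70 mm wide, 170 mm tall. Origin: centre of its underside.
- jar: Bystander: a white jar, 70 mm wide, 90 mm tall. Origin: centre of its underside.
- bowl: Bystander: a steel bowl, 130 mm wide, 50 mm tall. Origin: centre of its underside.
- brush: Bystander: a white brush lying down. Origin: near its middle.
- mug: Bystander: a white mug, 76 mm wide, 85 mm tall. Origin: centre of its underside.
There are look-alikes about, which are no part of the job. What is shaped like the tube_mid but blue or turquoise is not meant.

How it is judged:
By the outcome, as a careful person would: the job done as asked, in the order asked, and still so for the second after the job is handed in, while the arm keeps its last pose, push and grip.
It also fails if it takes over 48 s, if anything falls off the work surface, if the arm or the gripper's body presses on something with over 40 N, if the wrist force passes 120 N, or if a joint passes its speed limit or range.

## Working session

There is one attempt and no reset: what is moved stays moved. The work goes in short steps, Python scripts to look and compute and a tool call to move; the robot and the scene stay as the last step left them, time stands still between calls to the robot, and variables do not carry over. Pictures are saved under pics/ and viewed, at most 10 in all, crops included, and the job is handed in when it is done.

Besides the shell and the picture viewer there is one more tool, called after ">>>" in YAML: its name, and indented under it one key for each argument. play_rows: Moves the arm, as the interface text tells. Its arguments: {"type":"object","properties":{"delta_rot":{"type":"array","items":{"type":"array","items":{"type":"number"}}},"offset":{"type":"array","items":{"type":"array","items":{"type":"number"}}},"hand":{"type":"array","items":{"type":"number"}},"newtons":{"type":"number"}},"required":["delta_rot","offset","hand"]}

```bash
mkdir -p pics; cat > h.py <<'E'
import numpy as np, cv2
from station import *
def save(n,im): cv2.imwrite('pics/'+n+'.png',cv2.cvtColor(np.ascontiguousarray(im),cv2.COLOR_RGB2BGR))
def ray(c,u,v):
    d=np.array([(u-c['cx'])/c['fx'],(v-c['cy'])/c['fy'],1]); return np.array(c['origin']),np.array(c['rotation'])@d
def hit(c,u,v,z):
    o,d=ray(c,u,v); return o+d*(z-o[2])/d[2]
def proj(c,p):
    q=np.array(c['rotation']).T@(np.array(p)-np.array(c['origin'])); return np.array([c['fx']*q[0]/q[2]+c['cx'],c['fy']*q[1]/q[2]+c['cy']])
E
python3 - <<'E'
from h import *
ims=[]
for n in ['scene','top']:
    c=read_camera(n); ims.append(c['frame']); print(n,c['origin'],np.round(c['rotation'],3).tolist(),c['fx'],c['cx'],c['cy'])
    for t in ['tube_short','tube_mid','tube_long','trough','seat0','clip0a','sponge','beaker']:
        for r in cut_out(t,n)[:5]: print(t,r['rect'],round(r['p'],2))
    save(n,c['frame'])
E
```

```text
scene [1.08874697 0.52822356 1.01776735] [[-0.671, 0.585, -0.455], [0.741, 0.523, -0.42], [-0.008, -0.619, -0.785]] 407.57972970182675 316.755467998676 201.10404570690898
tube_short [310.1, 215.5, 319.0, 244.8] 0.58
tube_mid [353.1, 161.1, 370.3, 194.9] 0.63
tube_mid [284.0, 180.3, 294.3, 211.3] 0.62
tube_mid [215.1, 222.4, 236.3, 254.9] 0.59
tube_mid [334.0, 220.1, 342.6, 230.8] 0.34
tube_long [261.1, 146.1, 271.4, 186.4] 0.52
trough [226.8, 148.9, 362.2, 278.6] 0.65
seat0 [226.7, 148.6, 363.8, 281.5] 0.67
clip0a [267.4, 170.8, 281.0, 193.7] 0.69
clip0a [330.8, 219.3, 342.3, 232.0] 0.57
sponge [236.2, 181.4, 258.7, 199.8] 0.74
beaker [333.0, 218.4, 343.8, 231.8] 0.63
top [0.27428619 0.03183101 1.40923335] [[0.01, -0.985, 0.175], [-1.0, -0.011, -0.007], [0.009, -0.175, -0.985]] 507.71900329380566 326.48725203750706 199.8316466527422
tube_short [294.8, 152.8, 308.6, 175.7] 0.76
tube_short [404.9, 181.7, 415.0, 198.8] 0.71
tube_short [306.0, 158.8, 319.7, 177.7] 0.7
tube_short [265.0, 120.7, 433.2, 231.4] 0.57
tube_mid [358.9, 84.1, 374.7, 111.6] 0.9
tube_mid [302.2, 243.2, 318.2, 261.7] 0.62
tube_mid [343.8, 159.3, 355.1, 184.6] 0.53
tube_long [389.6, 173.0, 411.4, 194.8] 0.87
tube_long [266.4, 118.5, 433.0, 233.5] 0.62
trough [266.4, 120.2, 436.8, 233.6] 0.84
seat0 [269.7, 121.2, 434.4, 230.8] 0.75
clip0a [378.7, 175.6, 393.8, 189.4] 0.5
sponge [384.9, 156.9, 411.8, 171.8] 0.83
beaker [286.5, 179.7, 301.8, 196.8] 0.68
beaker [137.2, 156.9, 178.1, 191.2] 0.61
beaker [379.2, 175.3, 391.0, 191.7] 0.26
```

View pics/scene.png

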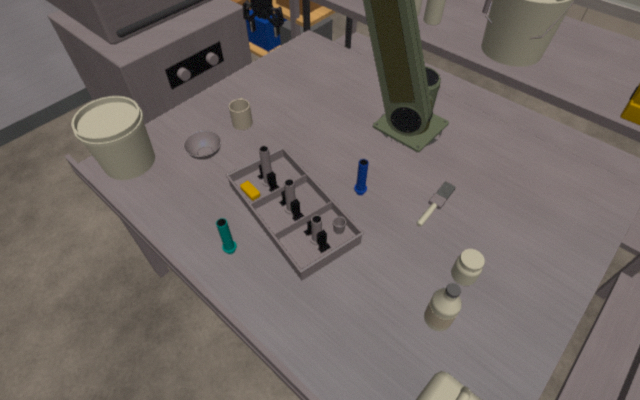

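View pics/top.png

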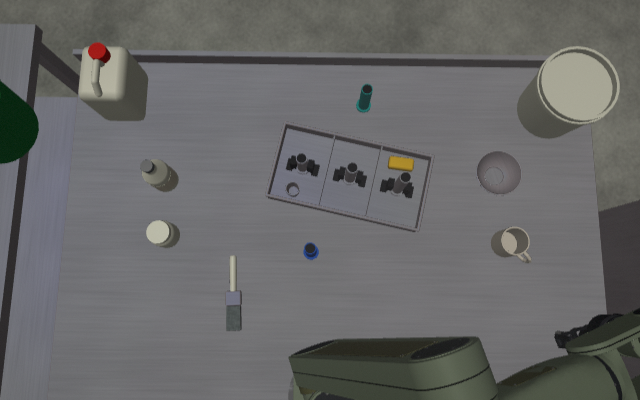

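The scene shows the trough with three grey tubes, tops at about (265,150), (290,183) and (317,219). In top they are at about (302,158), (350,170) and (405,178). The teal tube and the blue tube stand outside the trough and are look-alikes, so they're not meant. The one at scene (317,219) / top (302,158) looks shortest. I'll confirm it by measuring the heights and with an enlarged crop.

```bash
python3 - <<'E'
from h import *
T=read_camera('top'); S=read_camera('scene')
tr=cut_out('trough','top')
r=tr[0]; m=r['pixels'].astype(np.uint8)
cn=max(cv2.findContours(m,0,2)[0],key=cv2.contourArea)
(ctr,sz,an)=cv2.minAreaRect(cn); b=cv2.boxPoints((ctr,sz,an)); print(b.round(1).tolist())
P=np.array([hit(T,u,v,.055) for u,v in b]); print(P.round(3).tolist(), [np.linalg.norm(P[i]-P[i-1]).round(3) for i in range(4)])
c=P.mean(0)
e=[P[i]-P[i-1] for i in range(4)]; l=max(e,key=lambda a:np.linalg.norm(a)); l=l/np.linalg.norm(l)
if l[1]<0:l=-l
print('ctr',c.round(4),'long axis',l.round(4),np.degrees(np.arctan2(-l[0],l[1])))
for s in (-.135,0,.135):
    p=c+l*s
    print('seat',p.round(3),[ (L,proj(S,[p[0],p[1],.006+L]).round(1).tolist(),proj(T,[p[0],p[1],.006+L]).round(1).tolist()) for L in (.115,.14,.165)])
a=cv2.resize(S['frame'][135:285,215:375],None,fx=3.5,fy=3.5,interpolation=2)
b=cv2.resize(T['frame'][115:240,260:440],None,fx=3,fy=3,interpolation=2)
save('crop',a); save('crop2',b)
E
```

```text
[[263.79998779296875, 197.1999969482422], [281.70001220703125, 119.0], [435.8999938964844, 154.3000030517578], [418.0, 232.39999389648438]]
[[0.52, 0.192, 0.055], [0.742, 0.149, 0.055], [0.646, -0.279, 0.055], [0.429, -0.225, 0.055]] [np.float64(0.426), np.float64(0.226), np.float64(0.438), np.float64(0.224)]
ctr [ 0.5841 -0.0407  0.055 ] long axis [ 0.2194  0.9756 -0.    ] -12.673922521546768
seat [ 0.555 -0.172  0.055] [(0.115, [266.3, 160.4], [401.6, 181.1]), (0.14, [265.5, 154.6], [403.1, 179.1]), (0.165, [264.5, 148.6], [404.7, 176.9])]
seat [ 0.584 -0.041  0.055] [(0.115, [290.4, 188.0], [351.0, 169.4]), (0.14, [289.9, 182.3], [351.5, 167.2]), (0.165, [289.3, 176.4], [352.1, 164.8])]
seat [0.614 0.091 0.055] [(0.115, [317.5, 219.0], [300.6, 157.8]), (0.14, [317.4, 213.5], [300.2, 155.3]), (0.165, [317.3, 207.8], [299.8, 152.7])]
```

View pics/crop.png

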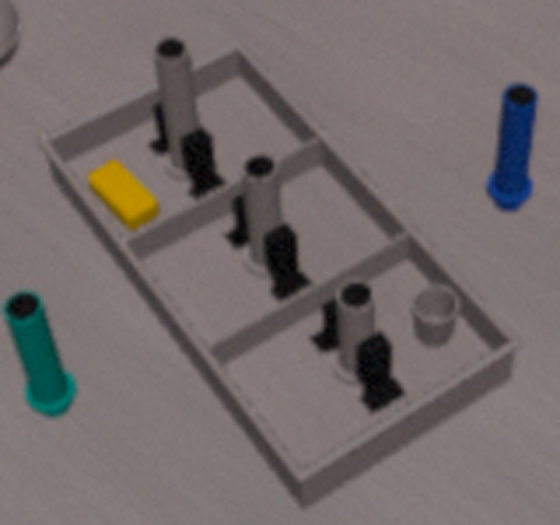

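View pics/crop2.png

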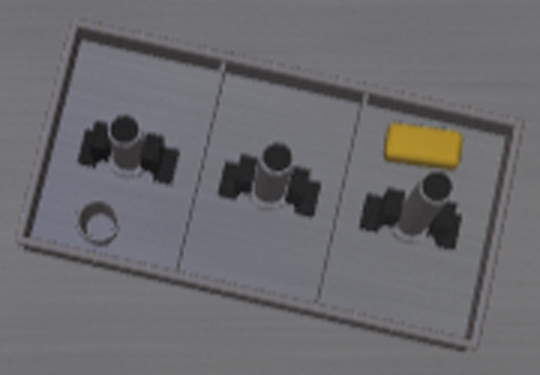

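The crop confirms it. The grey tube at scene (317,219) / top (302,158) stands only a little above its clips and is the shortest of the three, next to the beaker. Its pixels fit L=115 mm. The middle one fits 140 mm and the far one 165 mm. Next I'll go above it.

```bash
cat >> h.py <<'E'
TX=np.array([.9756,-.2194,0]); Z=np.array([0,0,-1.]);
from scipy.spatial.transform import Rotation as Ro
def goal(p,ty):  # tool down with y axis ty
    s=observe(); R=np.array(s['tcp_rot']); ty=np.array(ty)/np.linalg.norm(ty)
    G=np.c_[np.cross(ty,Z),ty,Z]
    print('offset',(R.T@(np.array(p)-s['tcp_pos'])*1000).round(1),'rot',np.degrees(Ro.from_matrix(R.T@G).as_rotvec()).round(2))
E
python3 - <<'E'
from h import *
s=observe(); print(np.round(s['tcp_rot'],3).tolist(),s['clock'],grasp_offset)
T=read_camera('top'); print(hit(T,301.7,158,.121), hit(T,292.7,189,.06))
for y in (TX,-TX): goal([.613,.090,.20],y)
E
```

```text
[[0.94, 0.34, 0.0], [0.34, -0.94, -0.0], [-0.0, 0.0, -1.0]] 1.05 0.0187
[0.61328751 0.08818574 0.121     ] [0.54254657 0.11363815 0.06      ]
offset [ 607.1 -451.3   31.3] rot [ 1.000e-02  0.000e+00 -5.745e+01]
offset [ 607.1 -451.3   31.3] rot [ 1.0000e-02 -1.0000e-02  1.2255e+02]
```

>>> play_rows:
  offset:
    - [607,-451,0]
    - [607,-451,0]
    - [607,-451,0]
    - [607,-451,0]
    - [607,-451,0]
    - [607,-451,0]
    - [607,-451,0]
    - [607,-451,0]
    - [607,-451,0]
    - [607,-451,0]
    - [607,-451,0]
    - [607,-451,0]
    - [607,-451,0]
    - [607,-451,0]
    - [607,-451,0]
    - [607,-451,0]
    - [607,-451,0]
    - [607,-451,31]
    - [607,-451,31]
    - [607,-451,31]
  delta_rot:
    - [0,0,-57.4]
    - [0,0,-57.4]
    - [0,0,-57.4]
    - [0,0,-57.4]
    - [0,0,-57.4]
    - [0,0,-57.4]
    - [0,0,-57.4]
    - [0,0,-57.4]
    - [0,0,-57.4]
    - [0,0,-57.4]
    - [0,0,-57.4]
    - [0,0,-57.4]
    - [0,0,-57.4]
    - [0,0,-57.4]
    - [0,0,-57.4]
    - [0,0,-57.4]
    - [0,0,-57.4]
    - [0,0,-57.4]
    - [0,0,-57.4]
    - [0,0,-57.4]
  hand: [-1,-1,-1,-1,-1,-1,-1,-1,-1,-1,-1,-1,-1,-1,-1,-1,-1,-1,-1,-1]

```text
clock: 3.1
tcp_pos: [0.6122, 0.0884, 0.2005]
tcp_rot: [[0.222, 0.975, -0.001], [0.975, -0.222, -0.001], [-0.001, -0.001, -1.0]]
wrist_force: [0.1, 0.0, 0.0]
grip_width: 1.003
gripper_force: 0.0
```

```bash
python3 - <<'E'
from h import *
s=observe(); print(s['tcp_pos'],np.round(s['tcp_rot'],3).tolist(),s['clock'],np.round(s['qpos'],2))
W=read_camera('wrist'); H=np.array(W['hand_eye']); R=np.array(s['tcp_rot'])
W['origin']=R@H[:3,3]+s['tcp_pos']; W['rotation']=R@H[:3,:3]
for t in ['tube_short','clip0a']:
    for r in cut_out(t,'wrist')[:4]:
        a=r['rect'];print(t,np.round(a),round(r['p'],2),hit(W,(a[0]+a[2])/2,(a[1]+a[3])/2,.121).round(3))
print(proj(W,[.613,.09,.121]),proj(W,[.613,.09,.03]))
print(H.round(3))
save('w1',W['frame'])
goal([.613,.090,.081],TX)
import pickle; pickle.dump(W,open('w1.pkl','wb'))
E
```

```text
[0.61220139 0.08835098 0.20046694] [[0.222, 0.975, -0.001], [0.975, -0.222, -0.001], [-0.001, -0.001, -1.0]] 3.1 [ 0.12  0.41  1.51 -0.    1.23  0.35]
tube_short [304. 163. 345. 224.] 0.64 [0.616 0.096 0.121]
clip0a [306. 132. 338. 174.] 0.4 [0.621 0.127 0.121]
[322.70488102 201.42935631] [322.36394512 172.63759603]
[[ 0.    -0.949 -0.315  0.08 ]
 [ 1.     0.    -0.    -0.001]
 [ 0.    -0.315  0.949 -0.143]
 [ 0.     0.     0.     1.   ]]
offset [  0.8  -1.  120.9] rot [ 0.14 -0.04 -0.11]
```

View pics/w1.png

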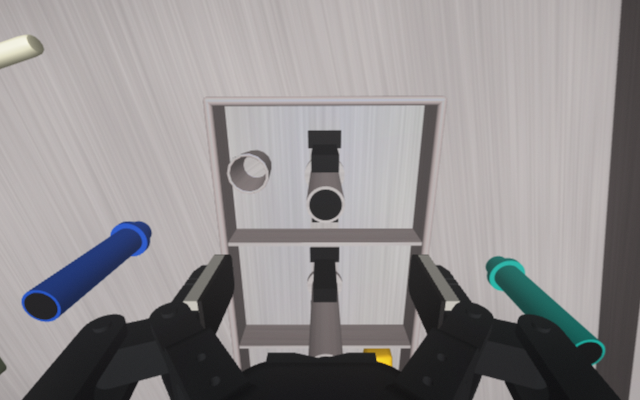

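The wrist view shows the short tube's rim centred at (325,204), within about 1 mm of the estimate. The trough walls stand square in the picture, so the yaw is right. I'll descend and grip.

>>> play_rows:
  offset:
    - [0,0,40]
    - [0,0,75]
    - [0,0,100]
    - [0,0,115]
    - [0,0,122]
    - [0,0,122]
    - [0,0,122]
    - [0,0,122]
    - [0,0,122]
    - [0,0,122]
    - [0,0,122]
    - [0,0,122]
    - [0,0,122]
    - [0,0,122]
    - [0,0,122]
  delta_rot:
    - [0,0,0]
    - [0,0,0]
    - [0,0,0]
    - [0,0,0]
    - [0,0,0]
    - [0,0,0]
    - [0,0,0]
    - [0,0,0]
    - [0,0,0]
    - [0,0,0]
    - [0,0,0]
    - [0,0,0]
    - [0,0,0]
    - [0,0,0]
    - [0,0,0]
  hand: [-1,-1,-1,-1,-1,-1,1,1,1,1,1,1,1,1,1]
  newtons: 60

```text
clock: 4.75
tcp_pos: [0.6139, 0.0897, 0.0792]
tcp_rot: [[0.22, 0.975, 0.002], [0.975, -0.22, 0.0], [0.001, 0.002, -1.0]]
wrist_force: [1.1, 0.7, 6.3]
grip_width: 0.339
gripper_force: 58.8
```

>>> play_rows:
  offset:
    - [1,0,0]
    - [2,0,-0.2]
    - [3,0,-0.4]
    - [4,0,-0.5]
    - [4,0,-0.5]
  delta_rot:
    - [0,-0.9,0]
    - [0,-1.7,0]
    - [0,-2.6,0]
    - [0,-3.4,0]
    - [0,-3.4,0]
  hand: [1,1,1,1,1]

```text
clock: 5.25
tcp_pos: [0.6144, 0.0926, 0.0795]
tcp_rot: [[0.219, 0.976, -0.012], [0.974, -0.219, -0.06], [-0.062, 0.002, -0.998]]
wrist_force: [0.6, -5.3, 5.8]
grip_width: 0.335
gripper_force: 59.2
```

Forces are small, so I'll continue to about 0.13 rad.

>>> play_rows:
  offset:
    - [1.2,0,0]
    - [2.4,0,-0.1]
    - [3.6,0,-0.2]
    - [4.8,0,-0.3]
    - [5.2,0,-0.3]
    - [5.2,0,-0.3]
  delta_rot:
    - [0,-1,0]
    - [0,-2,0]
    - [0,-3,0]
    - [0,-4,0]
    - [0,-4.3,0]
    - [0,-4.3,0]
  hand: [1,1,1,1,1,1]

```text
clock: 5.85
tcp_pos: [0.6155, 0.0976, 0.0798]
tcp_rot: [[0.218, 0.976, -0.028], [0.966, -0.22, -0.133], [-0.136, 0.002, -0.991]]
wrist_force: [-0.5, -3.6, 7.2]
grip_width: 0.332
gripper_force: 59.4
```

```bash
python3 - <<'E'
from h import *
s=observe(); print(s['tcp_pos'],s['wrist_force'],s['wrist_torque'])
W=read_camera('wrist');S=read_camera('scene')
a=cv2.resize(W['frame'][100:300,220:420],None,fx=2,fy=2,interpolation=2)
b=cv2.resize(S['frame'][195:255,290:350],(400,400),interpolation=2)
save('lean1',np.hstack([a,b]))
E
```

```text
[0.61550662 0.09759495 0.07975266] [-0.45217105 -3.55754609  7.2027899 ] [-0.49034203 -0.08412734  0.02924168]
```

View pics/lean1.png

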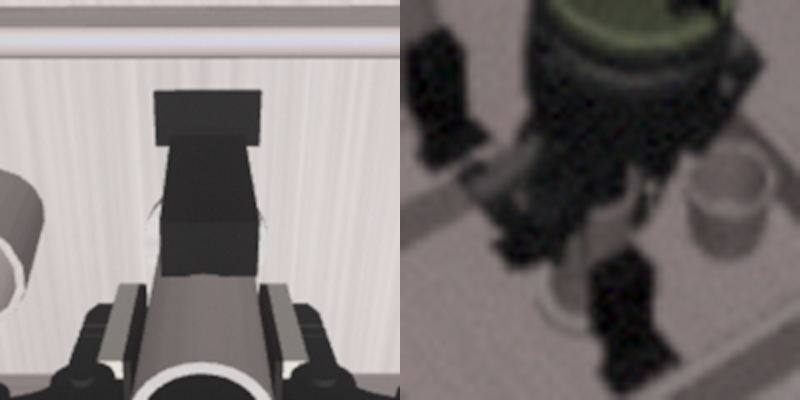

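The wrist view shows the tube leaning against the far (+y) clip at crop (205,200), with that clip pushed back, and forces are low. I'll return to upright, then lean the other way.

>>> play_rows:
  offset:
    - [-2.3,0,0.4]
    - [-4.5,0,0.9]
    - [-6.8,0,1.4]
    - [-9,0,1.9]
    - [-9,0,1.9]
  delta_rot:
    - [0,1.9,0]
    - [0,3.8,0]
    - [0,5.7,0]
    - [0,7.7,0]
    - [0,7.7,0]
  hand: [1,1,1,1,1]

```text
clock: 6.45
tcp_pos: [0.6136, 0.089, 0.0792]
tcp_rot: [[0.222, 0.975, 0.002], [0.975, -0.222, 0.001], [0.002, 0.002, -1.0]]
wrist_force: [0.8, 0.3, 6.9]
grip_width: 0.337
gripper_force: 59.3
```

>>> play_rows:
  offset:
    - [-1.5,0,0]
    - [-3,0,-0.3]
    - [-4.5,0,-0.5]
    - [-6,0,-0.7]
    - [-7.5,0,-0.8]
    - [-9.3,0,-0.8]
    - [-9.3,0,-0.8]
  delta_rot:
    - [0,1.3,0]
    - [0,2.6,0]
    - [0,3.9,0]
    - [0,5.2,0]
    - [0,6.5,0]
    - [0,7.7,0]
    - [0,7.7,0]
  hand: [1,1,1,1,1,1,1]

```text
clock: 7.15
tcp_pos: [0.612, 0.0815, 0.0801]
tcp_rot: [[0.22, 0.975, 0.032], [0.966, -0.222, 0.134], [0.137, 0.002, -0.991]]
wrist_force: [1.1, 4.9, 6.1]
grip_width: 0.337
gripper_force: 59.3
```

>>> play_rows:
  offset:
    - [2.3,0,0.4]
    - [4.5,0,0.9]
    - [6.8,0,1.4]
    - [9.2,0,2]
    - [9.2,0,2]
  delta_rot:
    - [0,-1.9,0]
    - [0,-3.8,0]
    - [0,-5.7,0]
    - [0,-7.7,0]
    - [0,-7.7,0]
  hand: [1,1,1,1,1]

```text
clock: 7.65
tcp_pos: [0.6141, 0.0907, 0.0792]
tcp_rot: [[0.219, 0.976, 0.002], [0.976, -0.219, -0.001], [-0.0, 0.003, -1.0]]
wrist_force: [0.6, -0.4, 6.3]
grip_width: 0.333
gripper_force: 59.5
```

>>> play_rows:
  offset:
    - [0,0,-1]
    - [0,0,-2]
    - [0,0,-3]
    - [0,0,-4]
    - [0,0,-4]
  delta_rot:
    - [0,0,0]
    - [0,0,0]
    - [0,0,0]
    - [0,0,0]
    - [0,0,0]
  hand: [1,1,1,1,1]

```text
clock: 8.15
tcp_pos: [0.6131, 0.0896, 0.0818]
tcp_rot: [[0.221, 0.975, -0.0], [0.975, -0.221, -0.0], [-0.0, -0.0, -1.0]]
wrist_force: [2.2, -0.9, -2.9]
grip_width: 0.338
gripper_force: 59.2
```

>>> play_rows:
  offset:
    - [0,0,-1.5]
    - [0,0,-3]
    - [0,0,-4.5]
    - [0,0,-6]
    - [0,0,-6]
  delta_rot:
    - [0,0,0]
    - [0,0,0]
    - [0,0,0]
    - [0,0,0]
    - [0,0,0]
  hand: [1,1,1,1,1]

```text
clock: 8.65
tcp_pos: [0.613, 0.0898, 0.0886]
tcp_rot: [[0.22, 0.975, 0.0], [0.975, -0.22, -0.0], [-0.0, 0.0, -1.0]]
wrist_force: [2.2, -0.3, -1.1]
grip_width: 0.338
gripper_force: 59.2
```

>>> play_rows:
  offset:
    - [0,0,-4]
    - [0,0,-8]
    - [0,0,-12]
    - [0,0,-16]
    - [0,0,-20]
    - [0,0,-20]
  delta_rot:
    - [0,0,0]
    - [0,0,0]
    - [0,0,0]
    - [0,0,0]
    - [0,0,0]
    - [0,0,0]
  hand: [1,1,1,1,1,1]

```text
clock: 9.25
tcp_pos: [0.6133, 0.0899, 0.109]
tcp_rot: [[0.22, 0.975, 0.001], [0.975, -0.22, 0.0], [0.0, 0.001, -1.0]]
wrist_force: [0.6, 0.1, -1.3]
grip_width: 0.334
gripper_force: 59.5
```

>>> play_rows:
  offset:
    - [0,0,-8]
    - [0,0,-16]
    - [0,0,-24]
    - [0,0,-32]
    - [0,0,-40]
    - [0,0,-48]
    - [0,0,-56]
    - [0,0,-62]
    - [0,0,-66]
    - [0,0,-66]
    - [0,0,-66]
    - [0,0,-66]
  delta_rot:
    - [0,0,0]
    - [0,0,0]
    - [0,0,0]
    - [0,0,0]
    - [0,0,0]
    - [0,0,0]
    - [0,0,0]
    - [0,0,0]
    - [0,0,0]
    - [0,0,0]
    - [0,0,0]
    - [0,0,0]
  hand: [1,1,1,1,1,1,1,1,1,1,1,1]

```text
clock: 10.45
tcp_pos: [0.6128, 0.0897, 0.1737]
tcp_rot: [[0.22, 0.975, -0.001], [0.975, -0.22, -0.0], [-0.0, -0.001, -1.0]]
wrist_force: [0.3, -0.5, -1.3]
grip_width: 0.338
gripper_force: 59.5
```

```bash
python3 - <<'E'
from h import *
s=observe(); p=np.array(s['tcp_pos']); print(p,s['wrist_force'],s['wrist_torque'],s['joint_vel'])
W=read_camera('wrist');S=read_camera('scene')
for z in (.082,.102,.12,.126): print(z,proj(S,[p[0],p[1],z]))
a=cv2.resize(W['frame'][100:300,220:420],None,fx=2,fy=2,interpolation=2)
b=cv2.resize(S['frame'][170:250,280:360],(400,400),interpolation=2)
save('up',np.hstack([a,b]))
E
```

```text
[0.61276283 0.08974838 0.17365871] [ 0.27384216 -0.51648294 -1.26711619] [ 0.02210941  0.00490777 -0.02925675] [ 1.04269871e-03  4.49502604e-04 -1.33112162e-03  5.63160269e-04
 -4.70286128e-05 -1.03892150e-03]
0.082 [317.45535732 226.7656285 ]
0.102 [317.40609877 222.61707194]
0.12 [317.36056988 218.78262721]
0.126 [317.34513385 217.48260427]
```

View pics/up.png

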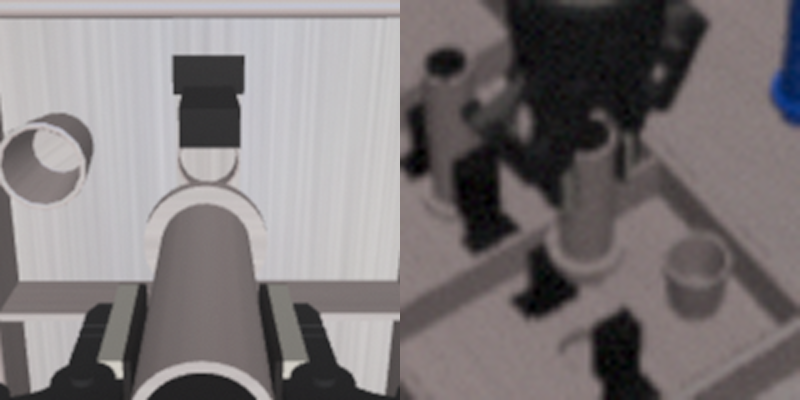

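The final view shows the tube upright in the pads over its seat, with its collar at right crop (585,250) clear of both clips. The beaker and the neighbouring tube are unmoved. I'm handing it in.

```bash
python3 -c "
from station import *
print(close_job())"
```

```text
the job is handed in; nothing more can be done
None
```

The shortest tube was rocked free of both clips with low forces (wrist force under about 10 N). It is held upright over its seat, its foot about 2 cm above the clip tops, and the job is handed in.

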